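Fit the warming plate on the block heater

TASK

The thin blue warming plate lies sunk in the channel of the white plate stand, where it cannot be gripped. Press lightly on it from above and slide it over the low lip at the open end until it overhangs far enough to be gripped by its two long sides; then pick it up there, lay it gently and flat on the bare aluminium block of the heater, centred and square with the block, and release it. Pressing hard while it slides would scratch it, so keep the press light, do not bang or drop the plate, and leave the tip box, bottle and tube rack where they are.

Things in the scene. Friction and masses are not known exactly. Their poses are not given: they have to be found in the camera images.
- plate_center (a point): centre (half-way up) of the loose plate: blue anodised aluminium, 120 x 50 x 4 mm (along its x, y, z), about 0.09 kg, three thin white lines across its upper face. It starts flat on the floor of the stand's channel, its -x end 17 to 21 mm short of the open edge, and leaves the stand -x end first. Slid out, grip the overhanging end from above across the 50 mm width
- plate_front (a point): middle of the plate's -x end face, half-way up its 4 mm thickness; axes as plate_center
- stand_edge (a point): middle of the open edge of the stand, at the height of the channel floor (70 to 86 mm above the table: adjustable feet); x along the channel, inwards, y across, z up. A grey lip lines this edge, 2.5 mm above the floor: crest x 0 to 3 mm, ramp x 3 to 15 mm. The plate slides out to -x, riding up over the lip, so it rises 1 to 1.5 mm under the finger and tilts 2 degrees; past 60 mm overhang it tips off
- block_top (a point): centre of the top face of the heater's bare aluminium block, 100 to 116 mm above the table (adjustable feet): top 96 mm (x) by 32 mm (y); the block stands 45 mm proud of the fixed grey housing (180 x 130 mm), so that fingers have room beside it. The plate must lie on it, long side along this x (either way round)
- tipbox: bystander: purple tip box with pale lid, 88 x 63 x 63 mm, origin at the centre of its underside
- reagent: bystander: clear bottle with blue cap, 56 mm across, 110 mm high, origin at the centre of its underside
- tuberack: bystander: teal tube rack, 75 x 45 x 36 mm, origin at the centre of its underside
- plate: the same blue plate, with its origin at the centre of its underside, axes as plate_center
- stand: the fixed plate stand, 150 x 80 x 70 mm on feet, origin at the centre of its underside, axes as stand_edge. Grey rails 9 mm above the channel floor leave a channel 57 mm wide; a bar 6 mm thick closes its +x end. Friction of plate on stand is about 0.3 (varies): pressed with 5 to 10 N by shut fingers the plate goes along, much less slips, over 12 N scratches it as it slides. Touch down slowly (10 mm/s)
- heater: the fixed block heater: origin at the centre of the underside of its housing, axes as block_top, which is 15 mm towards +x from here
Not all that is in view belongs to the job. There is more than one size of the plate; the job needs the middle-sized.

How it is judged (in metres and radians):
On the way, in this order (a step that is already met when the one before it is completed fails the run):
1. the plate has been slid out over the lip until its end overhangs the stand's open edge by more than 22 mm, still lying in the channel (x of plate_front in the frame of stand_edge below -0.022 m and z of plate_center in the frame of stand_edge between 0 and 0.008 m and angle between plate_center's own z axis and vertical below 0.08 rad), for 0.2 s.
2. the plate has been lifted 13 mm clear of the stand in the fingers (contact force between the fingers and plate above 1 N and contact force between plate and stand below 0.01 N and z of plate_center in the frame of stand_edge above 0.015 m), for 0.2 s.
At the end, for the whole second after the job is handed in: The plate lies flat and at rest on the heater's block, its centre within 12 mm of the block's centre and its length along the block's within 8 degrees, released (horizontal distance between plate_center and block_top below 0.012 m and angle between the x axis of plate_center and the x axis of block_top, either way round below 0.14 rad and z of plate_center in the frame of block_top between 0 and 0.0045 m and angle between plate_center's own z axis and vertical below 0.05 rad and linear speed of plate below 0.02 m/s and contact force between the fingers and plate below 0.01 N); the robot touches nothing.
It fails at once if the plate is scratched or banged on the stand: pressed on it with more than 14 N (friction and weight included) while it slides, or with more than 40 N at any time (contact force between plate and stand above 40 N or (contact force between plate and stand above 14 N and linear speed of plate above 0.01 m/s)).
It fails at once if the plate is banged on the heater with more than 40 N (contact force between plate and heater above 40 N).
It fails at once if the plate is dropped or thrown (moves faster than 0.4 m/s with no finger on it) (linear speed of plate above 0.4 m/s and contact force between the fingers and plate below 0.01 N).
It fails at once if the plate falls to the table (height (world z) of plate_center below 0.063 m).
It fails at once if the tip box, bottle or tube rack is moved more than 15 mm or tipped (distance of any of tipbox, reagent, tuberack from where it was at the start of the episode above 0.015 m or angle between any of tipbox, reagent, tuberack's own z axis and vertical above 0.3 rad).
It also fails if it takes over 72 s, if anything falls off the work surface, if the arm or the gripper's body presses on something with over 40 N, if the wrist force passes 120 N, or if a joint passes its speed limit or range.

ROBOT

A 6-joint arm with a two-finger parallel gripper is mounted at the origin on the work surface. World frame = base frame: x ahead of the robot, y to its left, z up, the work surface at z = 0. Lengths are in mm, angles in rad, forces in N, time in s.
With the tool pointing down it reaches from about 275 to 875 mm from the base axis. Payload 12.5 kg.
Tool frame: the origin (TCP) lies midway between the tips of the shut fingers; the grasp point (between the pads) lies 19 mm behind it; z points along the fingers, y is the direction in which the jaws open and shut (so a half turn about z gives the same grasp; the last joint's range is limited). The gripper opens to 85 mm and grips with 20 to 120 N. Pads are 22 mm wide; open, the fingers measure 114 mm over their backs; the gripper's body (76 mm by 85 mm) begins 54 mm behind the grasp point. The pads swing forward as they close: fully open they stand 13 mm farther back than shut.
Start: joints at [-0.085, 0.351, 1.652, -0, 1.139, -0.085], TCP at [549.986, 0.027, 231.29] pointing down, gripper open.
Joint ranges: [-2.75, 2.75], [-0.79, 2.1], [0.01, 2.65], [-1.57, 4.71], [0.07, 3.14], [-2.87, 2.87]. Speed limits (rad/s): [2.22, 2.22, 2.79, 3.14, 3.14, 3.14].

INTERFACE

Orientations are given as a unit quaternion [x, y, z, w].
In Python, from workcell import arm gives the robot as it stands.
- The arm moves only by the tool move_arm, never from a script. Its argument "increments" is a list of rows, each a list of 7 numbers: the shift along the tool's x, y, z in cm, then the turn, a rotation vector about the tool's x, y, z in degrees, then the closure, from 0 (fully open) to 1 (shut). In form: [[tx, ty, tz, ax, ay, az, gripper], ...]. A call has 1 to 10 rows; each row shifts and turns the commanded pose from where the row before left it, along the tool's axes as they then stand; what a row does not reach is not made up. A row lasts 1/8 s, in which the tool goes at most 62.5 mm and 10.7 degrees, less where a joint would pass 70% of its speed; a pose out of reach is approached as far as the arm can. A call is refused whole if a number of a shift passes 6.25 or a number of a turn 10.7, either way. A call with a gripper value outside its range is refused whole. The fingers move at their own pace and stop on an object; the grip force is fixed at half the most. Time passes only in rows, so rows that do not move let the fingers close. It gives the time, the measured TCP pose, the force and the opening at its end, in the units of the state.
- arm.state(): the state, without advancing time (a new reading comes with each control period).
- arm.grab_frame(name): name is "scene" or "side" or "wrist"; returns (picture, depth): 400x640x3 uint8, blue, green, red; 400x640 float32, mm along the optical axis (not along the pixel's ray), 0 where there is no reading.
- arm.calibration(name): a dict with "mtx" (3x3 intrinsics, pixels), "dist_coeffs" ([k1, k2, p1, p2, k3] as OpenCV has them; the pictures are not rectified), "xyz" and "orientation" of the camera in the world; the wrist camera has in their place "mount" (4x4, takes a point from camera to tool coordinates, whose origin is the TCP and whose axes are the flange's). Camera axes: x right, y down, z forward; pixel columns grow to the right and rows downward; lengths in mm; the calibration is good to about 2 mm. A picture is of the moment at which its call begins: read the wrist's pose just before it. calibration takes no time and is no camera call.
- arm.hand_in(): hands the job in, once; it reports no verdict.
The state is a dict: "time": time; "qpos": joint angles; "joint_vel": joint speeds; "joint_torque": joint torques, N m; "tcp_pos": TCP position; "tool_rot": TCP orientation; "force": force on the tool from outside, world axes, zero at the start; "wrist_torque": the same for the moment, N m; "finger_gap": finger opening in mm.
Only numpy, scipy, OpenCV 4.12 (cv2) and the standard library are available. Lean on these libraries where they do the work, as an engineer would, in place of code of your own. Each camera call takes 0.05 s, during which the arm holds its last target. There are 200 camera calls.

## Working session

There is one attempt and no reset: what is moved stays moved. The work goes in short steps, Python scripts to look and compute and a tool call to move; the robot and the scene stay as the last step left them, time stands still between calls to the robot, and variables do not carry over. Pictures are saved under pics/ and viewed, about 8 in all and at most 12, crops included, and the job is handed in when it is done.

Besides the shell and the picture viewer there is one more tool, called as name(argument=value, ...) on one line, values as JSON. move_arm: Moves the arm, as the interface text tells. Its arguments: {"type":"object","properties":{"increments":{"type":"array"}},"required":["increments"]}

```bash
mkdir -p pics; ls; cat > h.py <<'E'
import numpy as np, cv2
from scipy.spatial.transform import Rotation as R
from workcell import arm
def cam(name):
    st=arm.state(); im,d=arm.grab_frame(name); c=arm.calibration(name)
    if 'mount' in c:
        T=np.eye(4);T[:3,:3]=R.from_quat(st['tool_rot']).as_matrix();T[:3,3]=st['tcp_pos'];T=T@np.array(c['mount'])
    else:
        T=np.eye(4);T[:3,:3]=R.from_quat(c['orientation']).as_matrix();T[:3,3]=c['xyz']
    return im,d,np.array(c['mtx'],float),np.array(c['dist_coeffs'],float),T
def rays(uv,K,D,T):
    n=cv2.undistortPoints(np.array(uv,float).reshape(-1,1,2),K,D)[:,0]
    return np.c_[n,np.ones(len(n))]@T[:3,:3].T
def onplane(uv,z,K,D,T):
    r=rays(uv,K,D,T); return T[:3,3]+r*((z-T[2,3])/r[:,2])[:,None]
def cloud(d,K,D,T):
    v,u=np.mgrid[:d.shape[0],:d.shape[1]]; r=rays(np.c_[u.ravel(),v.ravel()],K,D,T)
    P=T[:3,3]+r*d.reshape(-1,1); P[d.ravel()<=0]=np.nan; return P.reshape(*d.shape,3)
E
python3 - <<'E'
from h import *
for n in ['scene','side','wrist']:
    im,d,K,D,T=cam(n); cv2.imwrite(f'pics/{n}0.png',im); np.savez(f'{n}0.npz',im=im,d=d,K=K,D=D,T=T)
    print(n,T[:3].round(2).tolist(),K[0,0],(d>0).mean())
print(arm.state())
E
```

```text
pics
scene [[0.65, 0.54, -0.54, 1173.85], [0.76, -0.47, 0.44, -428.2], [-0.02, -0.69, -0.72, 903.08]] 443.5300932326183 0.995828125
side [[-0.99, -0.08, 0.07, 500.93], [-0.11, 0.76, -0.64, 658.17], [-0.0, -0.64, -0.76, 800.93]] 398.0198660227285 0.99599609375
wrist [[1.0, 0.0, -0.0, 550.12], [0.0, -0.96, -0.3, 76.6], [-0.0, 0.3, -0.96, 373.42]] 306.6525097546691 0.9959140625
{'time': 0.15, 'qpos': array([-8.46258293e-02,  3.51075919e-01,  1.65225009e+00, -3.61267632e-05,
        1.13909796e+00, -8.46056328e-02]), 'joint_vel': array([-0.00079179, -0.00306747, -0.00131505, -0.00076481, -0.00081418,
       -0.00086511]), 'joint_torque': array([ 7.13946501e-04, -5.06248283e+01, -2.91500723e+01, -2.80964593e-05,
        3.35960038e-03, -3.10250061e-05]), 'tcp_pos': array([5.49757717e+02, 2.31986363e-02, 2.30912376e+02]), 'tool_rot': array([ 7.07108511e-01,  7.07104929e-01, -2.80559008e-04, -3.07124613e-04]), 'force': array([-0.09794886, -0.23742882,  0.25569813]), 'wrist_torque': array([-0.0156306 , -0.0196257 ,  0.01058396]), 'finger_gap': 85.55549345738311}
```

View pics/scene0.png

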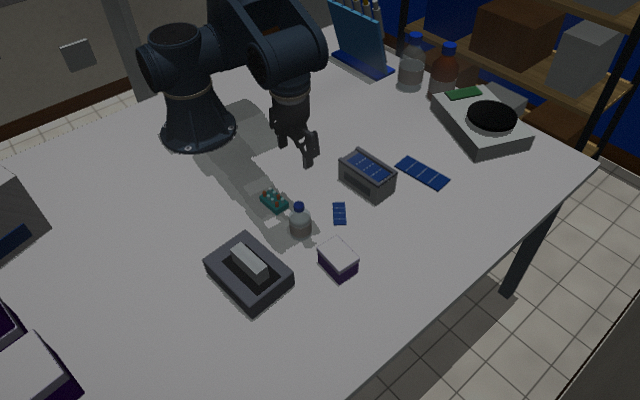

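View pics/side0.png

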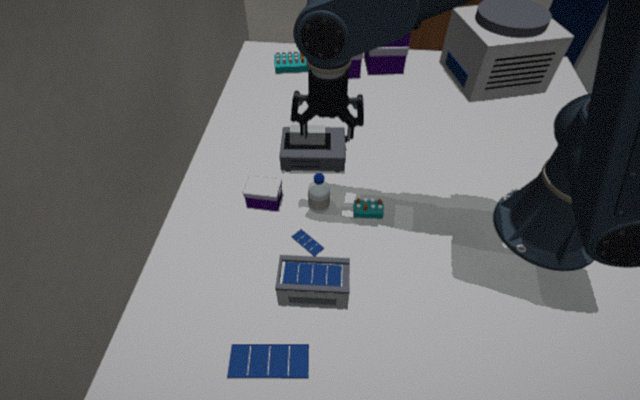

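Scene picture: the plates are at (367,165), sunk in the stand; at (422,172), a larger one on the table; and at (339,213), a small one on the table. The one in the stand is the middle-sized and is my choice. The heater is at (248,270). Next is a close crop of the stand plus cloud measurements.

```bash
python3 - <<'E'
from h import *
A={n:np.load(n+'0.npz') for n in ['scene','side','wrist']}
a=cv2.resize(A['scene']['im'][140:210,325:410],None,fx=5,fy=5,interpolation=3)
b=cv2.resize(A['side']['im'][245:315,265:360],None,fx=4,fy=4,interpolation=3)
o=np.zeros((350+280,425,3),np.uint8);o[:350,:425]=a;o[350:,:380]=b
w=cv2.resize(A['wrist']['im'],(375,234))
o=np.hstack([o[:600],np.zeros((600,375,3),np.uint8)]);o[:234,425:]=w
cv2.imwrite('pics/crop1.png',o)
for n in ['scene','side']:
    a=A[n];P=cloud(a['d'],a['K'],a['D'],a['T']);im=a['im'].astype(int)
    blue=((im[...,0]>im[...,2]+40)&(im[...,0]>70)).astype(np.uint8)
    k,l,s,c=cv2.connectedComponentsWithStats(blue)
    for i in range(1,k):
        if s[i,4]>40:
            p=P[l==i]; print(n,s[i].tolist(),np.nanmedian(p,0).round(1))
    # tops above table in workspace
    for x0,lab in [((0),'')]:
        m=(P[...,2]>30)&(P[...,2]<140)&(P[...,0]>350)&(P[...,0]<900)&(abs(P[...,1])<450)
        k,l,s,c=cv2.connectedComponentsWithStats(m.astype(np.uint8))
        for i in range(1,k):
            if s[i,4]>60:
                p=P[l==i]; print(' obj',s[i].tolist(),np.nanmin(p,0).round(),np.nanmax(p,0).round())
E
```

```text
scene [327, 0, 52, 24, 166] [ 64.3 635.7 233.3]
scene [410, 31, 13, 7, 69] [281.2 719.9 200.2]
scene [443, 41, 14, 7, 75] [401.8 751.6 200.4]
scene [386, 65, 9, 8, 43] [172.7 739.5  10.2]
scene [347, 153, 43, 29, 481] [561.5 235.   75.8]
scene [395, 156, 55, 34, 715] [630.6 395.6   4.8]
scene [294, 202, 10, 7, 45] [571.1 -16.2 110. ]
scene [333, 202, 13, 23, 259] [584.3 105.    2.7]
 obj [338, 146, 60, 53, 1832] [477. 190.  30.] [633. 281.  85.]
 obj [289, 201, 23, 33, 573] [543. -42.  30.] [597.  14. 113.]
 obj [202, 229, 93, 86, 4289] [ 508. -267.   30.] [ 699. -123.  113.]
 obj [317, 235, 43, 43, 1089] [668. -46.  30.] [758.  22.  69.]
side [274, 53, 33, 16, 273] [ 742.1 -649.4   31.1]
side [314, 173, 10, 9, 67] [568.1 -10.8 109.7]
side [354, 200, 29, 15, 209] [440.3   5.5  21.9]
side [292, 230, 31, 26, 351] [583.  108.    2.8]
side [283, 262, 58, 24, 1154] [555.8 236.6  75.9]
side [227, 344, 82, 34, 2429] [623.  398.7   6. ]
 obj [279, 125, 68, 43, 2498] [ 509. -263.   30.] [ 697. -120.  112.]
 obj [308, 173, 22, 34, 573] [541. -24.  30.] [595.  18. 114.]
 obj [243, 176, 39, 29, 921] [666. -44.  30.] [757.  24.  68.]
 obj [275, 255, 75, 49, 3307] [477. 192.  30.] [631. 281.  84.]
```

View pics/crop1.png

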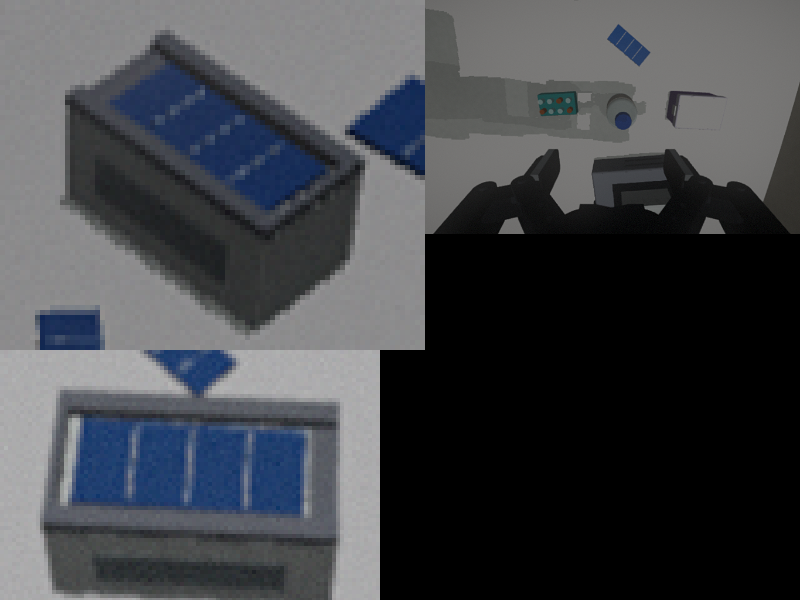

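The crop confirms the choice. The stand's open end, with the grey lip strip, is at low world x: about (72,95) in the scene crop and on the right in the side crop. The plate's far end lies against the white bar side. Now I move over the stand and turn so the jaws run across it.

move_arm(increments=[[3.9,-0.3,0,0,0,0,1],[3.9,-0.3,0,0,0,0,1],[3.9,-0.3,0,0,0,0,1],[3.9,-0.3,0,0,0,0,1],[3.9,-0.4,0,0,0,0,1],[4.1,-0.4,0,0,0,0,1],[0,0,0,0,0,-10,1],[0,0,0,0,0,-10,1],[0,0,0,0,0,-10,1],[0,0,0,0,0,-10,1]])

```text
time: 1.4
tcp_pos: [529.9, 236.0, 231.0]
tool_rot: [0.42, 0.908, -0.0, -0.0]
force: [0.1, 0.9, -0.7]
finger_gap: -0.1
```

move_arm(increments=[[0,0,0,0,0,-10,1],[0,0,0,0,0,-10,1],[0,0,0,0,0,-10,1],[0,0,0,0,0,-10,1],[0,0,0,0,0,-10,1],[0,0,0,0,0,0,1],[0,0,0,0,0,0,1]])

```text
time: 2.28
tcp_pos: [529.9, 236.0, 231.2]
tool_rot: [0.002, 1.0, -0.0, -0.0]
force: [-0.7, -0.3, 0.4]
finger_gap: 0.4
```

```bash
cat >> h.py <<'E'
def bluemask(im):
    h=cv2.cvtColor(im,cv2.COLOR_BGR2HSV); return cv2.inRange(h,(100,110,40),(130,255,255))
E
python3 - <<'E'
from h import *
im,d,K,D,T=cam('wrist'); cv2.imwrite('pics/w1.png',im); np.savez('w1.npz',im=im,d=d,K=K,D=D,T=T)
s=arm.state();print(s['time'],s['tcp_pos'],R.from_quat(s['tool_rot']).as_matrix().round(3).tolist(),s['force'],s['finger_gap'])
P=cloud(d,K,D,T)
m=bluemask(im);m=cv2.morphologyEx(m,cv2.MORPH_CLOSE,np.ones((9,9)))
k,l,st,c=cv2.connectedComponentsWithStats(m)
for i in range(1,k):
    if st[i,4]>300:
        z=np.nanmedian(P[l==i][:,2]);print(st[i],z)
        cn=cv2.findContours((l==i).astype(np.uint8),0,2)[0][0][:,0]
        q=onplane(cn,z,K,D,T)[:,:2].astype(np.float32);print(cv2.minAreaRect(q),cv2.boxPoints(cv2.minAreaRect(q)).round(1).tolist())
E
```

```text
2.325 [529.93326342 236.01910904 231.19559261] [[-1.0, 0.003, -0.0], [0.003, 1.0, -0.0], [0.0, -0.0, -1.0]] [0.04669332 0.48766506 0.15612698] -0.16646215510602103
[ 290  150   53  103 4599] 75.73829629066043
((551.3480834960938, 235.8385772705078), (109.91580963134766, 48.79631423950195), 2.2511868476867676) [[495.5, 258.1000061035156], [497.3999938964844, 209.3000030517578], [607.2000122070312, 213.60000610351562], [605.2999877929688, 262.3999938964844]]
[ 192  180   54   60 1466] 2.783490803298946
((582.8450317382812, 107.64620208740234), (32.4688720703125, 80.07874298095703), 51.09341812133789) [[541.5, 120.19999694824219], [603.7999877929688, 69.9000015258789], [624.2000122070312, 95.0999984741211], [561.9000244140625, 145.39999389648438]]
[ 415  181   51  112 5211] 5.374432594609829
((624.2705688476562, 396.375244140625), (155.466796875, 64.42515563964844), 5.9578118324279785) [[543.5999755859375, 420.29998779296875], [550.2999877929688, 356.29998779296875], [704.9000244140625, 372.3999938964844], [698.2000122070312, 436.5]]
[ 46 217  34  28 667] 109.59498819919088
((566.2306518554688, -7.655202865600586), (24.866735458374023, 35.326358795166016), 17.09377098083496) [[549.2000122070312, 5.599999904632568], [559.5, -28.200000762939453], [583.2999877929688, -20.899999618530273], [572.9000244140625, 12.899999618530273]]
```

View pics/w1.png

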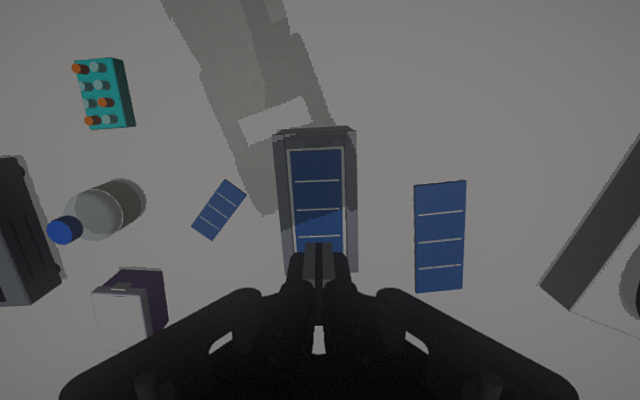

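The wrist view shows the plate at cols 290–343, front end at row 150. The stand's open edge is at row about 128, and the fingers hide the plate's rear. Next I measure the stand (rail outline), block and heights from all views.

```bash
python3 - <<'E'
from h import *
def rect(q): 
    r=cv2.minAreaRect(q.astype(np.float32)); return [np.round(v,1) for v in r]
for n in ['scene0','side0','w1']:
    a=np.load(n+'.npz');P=cloud(a['d'],a['K'],a['D'],a['T']);b=bluemask(a['im'])>0
    X=P.reshape(-1,3);
    m=(X[:,0]>460)&(X[:,0]<650)&(X[:,1]>170)&(X[:,1]<300)&(X[:,2]>50)&(X[:,2]<95)
    S=X[m];Z=S[:,2]
    print(n,'hist',np.histogram(Z,np.arange(50,95,2))[0])
    t=S[Z>77.5]; print(' rails',rect(t[:,:2]),np.median(t[:,2]))
    pl=X[m&b.ravel()];e=pl[(pl[:,2]>72)];
    A=np.c_[e[:,:2]-[556,236],np.ones(len(e))];print(' plate plane',np.linalg.lstsq(A,e[:,2],rcond=None)[0].round(3))
    m=(X[:,0]>480)&(X[:,0]<730)&(X[:,1]>-290)&(X[:,1]<-100)&(X[:,2]>85)
    if m.sum()>50:
        B=X[m];print(' heater hist',np.histogram(B[:,2],np.arange(85,125,3))[0]);t=B[B[:,2]>100];print(' block',rect(t[:,:2]),np.median(t[:,2]),len(t))
        H=X[(X[:,0]>480)&(X[:,0]<730)&(X[:,1]>-290)&(X[:,1]<-100)&(X[:,2]>48)&(X[:,2]<80)];print(' housing',rect(H[:,:2]),np.median(H[:,2]))
E
```

```text
scene0 hist [ 23  30  38  31  30  31  34  27  37  28  64 149 289 276 192 188  54   9
   0   0   0   0]
 rails [array([554.9, 236.3]), array([151.3,  84.7]), np.float64(2.7)] 80.05730126141214
 plate plane [ 2.0000e-03 -3.1000e-02  7.5934e+01]
 heater hist [ 26  21  26  32  24  23  66 343 144   2   0   0   0]
 block [array([ 618.5, -193.6]), array([97.9, 33. ]), np.float64(4.4)] 107.89199159858418 578
 housing [array([ 603.9, -196.5]), array([182.4, 133.2]), np.float64(5.0)] 63.2942515403775
side0 hist [ 46  42  34  26  38  32  29  41  34  51 118 257 714 590 319 471 144   3
   0   0   0   0]
 rails [array([554.4, 236.9]), array([149.5,  83.4]), np.float64(3.0)] 80.43066177792406
 plate plane [-1.0000e-03  6.0000e-03  7.5882e+01]
 heater hist [ 25  26  21  31  26  21  32 152  63   0   0   0   0]
 block [array([ 619.3, -191.4]), array([94.6, 38.1]), np.float64(5.6)] 107.95453190045441 268
 housing [array([ 600.8, -191.3]), array([186. , 131.8]), np.float64(5.1)] 63.37961726474538
w1 hist [   9   12   12    9   13    9   18   10   14   20  669  890 3327 1692
  508 2567   96    0    0    0    0    0]
 rails [array([554.1, 236.3]), array([150.7,  80.3]), np.float64(2.9)] 80.70494280103912
 plate plane [0.0000e+00 1.0000e-03 7.5734e+01]
```

Stand centre is about (554.4, 236.5), yaw 2.8°, edge at about (479.5, 232.8). The plate top is at z 75.8. The block is at about (618.7, -193), z 108, yaw about 5°. I'll align, then come down above a point 15 mm behind the plate's centre.

move_arm(increments=[[0,0,0,0,0,-3,1],[-2.1,-0.1,2,0,0,0,1],[-2.05,0,4,0,0,0,1],[0,0,4,0,0,0,1],[0,0,3,0,0,0,1],[0,0,1,0,0,0,1],[0,0,0.5,0,0,0,1],[0,0,0,0,0,0,1],[0,0,0,0,0,0,1],[0,0,0,0,0,0,1]])

```text
time: 3.58
tcp_pos: [571.8, 237.3, 87.0]
tool_rot: [-0.026, 1.0, 0.0, 0.001]
force: [-0.8, 0.9, 0.2]
finger_gap: 0.3
```

move_arm(increments=[[0,0,0.1,0,0,0,1],[0,0,0.1,0,0,0,1],[0,0,0.1,0,0,0,1],[0,0,0.1,0,0,0,1],[0,0,0.1,0,0,0,1],[0,0,0.1,0,0,0,1]])

```text
time: 4.32
tcp_pos: [571.5, 237.2, 80.2]
tool_rot: [-0.026, 1.0, -0.0, -0.0]
force: [0.2, 0.1, 0.8]
finger_gap: -0.2
```

move_arm(increments=[[0,0,0.1,0,0,0,1],[0,0,0.1,0,0,0,1],[0,0,0.1,0,0,0,1],[0,0,0,0,0,0,1]])

```text
time: 4.82
tcp_pos: [571.5, 237.2, 77.2]
tool_rot: [-0.026, 1.0, -0.0, -0.0]
force: [-1.1, 0.5, -0.9]
finger_gap: 0.3
```

move_arm(increments=[[0,0,0.05,0,0,0,1],[0,0,0.05,0,0,0,1],[0,0,0,0,0,0,1]])

```text
time: 5.2
tcp_pos: [571.5, 237.2, 76.3]
tool_rot: [-0.026, 1.0, -0.0, -0.0]
force: [-0.3, 0.4, -0.3]
finger_gap: 0.1
```

move_arm(increments=[[0,0,0.05,0,0,0,1],[0,0,0,0,0,0,1]])

```text
time: 5.45
tcp_pos: [571.5, 237.2, 75.8]
tool_rot: [-0.026, 1.0, 0.0, 0.0]
force: [-0.2, 0.7, -0.4]
finger_gap: 0.1
```

move_arm(increments=[[0,0,0.05,0,0,0,1],[0,0,0,0,0,0,1]])

```text
time: 5.7
tcp_pos: [571.5, 237.2, 75.8]
tool_rot: [-0.026, 1.0, 0.0, 0.0]
force: [-1.5, -1.0, 5.3]
finger_gap: -0.2
```

Contact is at z about 75.8, and the 0.5 mm further step reads about 5 N. Now I press slightly more and slide.

move_arm(increments=[[0,0,0.02,0,0,0,1],[0.05,0,0,0,0,0,1],[0.1,0,0,0,0,0,1]])

```text
time: 6.08
tcp_pos: [570.8, 237.3, 75.8]
tool_rot: [-0.026, 1.0, 0.0, 0.001]
force: [2.0, -0.0, 5.6]
finger_gap: -0.1
```

move_arm(increments=[[0.1,0,0.005,0,0,0,1],[0.1,0,0,0,0,0,1],[0.1,0,0,0,0,0,1]])

```text
time: 6.45
tcp_pos: [567.9, 237.2, 75.8]
tool_rot: [-0.026, 1.0, 0.0, 0.001]
force: [2.6, 0.5, 5.4]
finger_gap: -0.2
```

move_arm(increments=[[0.1,0,0,0,0,0,1],[0.1,0,0,0,0,0,1],[0.1,0,0,0,0,0,1]])

```text
time: 6.82
tcp_pos: [565.2, 237.1, 76.0]
tool_rot: [-0.026, 1.0, 0.0, 0.002]
force: [2.5, 0.6, 6.8]
finger_gap: -0.2
```

```bash
cat > front.py <<'E'
from h import *
import sys
im,d,K,D,T=cam('wrist'); cv2.imwrite('pics/f%s.png'%sys.argv[1],im)
m=cv2.morphologyEx(bluemask(im),cv2.MORPH_CLOSE,np.ones((9,9)))
cs=cv2.findContours(m,0,2)[0]
for c in cs:
    q=onplane(c[:,0],76.5,K,D,T)[:,:2]
    if cv2.contourArea(c)>300 and 200<q[:,1].mean()<270:
        e=np.array([np.cos(.049),np.sin(.049)]);f=np.array([-e[1],e[0]])
        r=q-[479.5,232.8]; s=r@e;t=r@f
        mid=abs(t-t.mean())<15
        print('front s',np.percentile(s[mid],3).round(2),'min',s.min().round(1),'t',t.min().round(1),t.max().round(1))
        fr=np.array([(ti,s[abs(t-ti)<2.5].min()) for ti in np.arange(-18,19,4)]);print('front slope deg',np.degrees(np.polyfit(fr[:,0],fr[:,1],1)[0]).round(2))
s=arm.state();print(s['time'],s['tcp_pos'].round(2),s['force'].round(1))
E
python3 front.py 1
```

```text
front s 10.77 min 10.6 t -25.2 24.9Traceback (most recent call last):
  File "front.py", line 13, in <module>
    fr=np.array([(ti,s[abs(t-ti)<2.5].min()) for ti in np.arange(-18,19,4)]);print('front slope deg',np.degrees(np.polyfit(fr[:,0],fr[:,1],1)[0]).round(2))
                     ~~~~~~~~~~~~~~~~~~~~^^
    return umr_minimum(a, axis, None, out, keepdims, initial, where)
ValueError: zero-size array to reduction operation minimum which has no identity
```

The plate is following and its front is on the ramp. I continue with small upward compensation.

```bash
sed -i '/front slope/d' front.py; sed -i "s/^s=arm/s=arm/" front.py; tail -3 front.py
```

```text
mid=abs(t-t.mean())<15
        print('front s',np.percentile(s[mid],3).round(2),'min',s.min().round(1),'t',t.min().round(1),t.max().round(1))
s=arm.state();print(s['time'],s['tcp_pos'].round(2),s['force'].round(1))
```

move_arm(increments=[[0.1,0,-0.008,0,0,0,1],[0.1,0,-0.008,0,0,0,1],[0.1,0,-0.008,0,0,0,1]])

```text
time: 7.25
tcp_pos: [562.2, 237.0, 76.2]
tool_rot: [-0.026, 1.0, 0.0, 0.002]
force: [3.8, -0.1, 6.7]
finger_gap: 0.0
```

move_arm(increments=[[0.1,0,-0.008,0,0,0,1],[0.1,0,-0.008,0,0,0,1],[0.1,0,-0.008,0,0,0,1]])

```text
time: 7.62
tcp_pos: [559.2, 236.8, 76.5]
tool_rot: [-0.026, 1.0, 0.0, 0.002]
force: [2.9, -0.1, 5.8]
finger_gap: -0.2
```

move_arm(increments=[[0.1,0,-0.006,0,0,0,1],[0.1,0,-0.006,0,0,0,1],[0.1,0,-0.004,0,0,0,1]])

```text
time: 8.0
tcp_pos: [556.2, 236.7, 76.7]
tool_rot: [-0.026, 1.0, 0.0, 0.002]
force: [3.0, 0.2, 7.6]
finger_gap: 0.2
```

```bash
python3 front.py 2
```

```text
front s 1.8 min 1.6 t -25.3 25.0
8.05 [556.05 236.67  76.66] [ 3.4 -0.6  8.3]
```

move_arm(increments=[[0.1,0,-0.007,0,0,0,1],[0.12,0,-0.003,0,0,0,1],[0.15,0,-0.002,0,0,0,1],[0.15,0,-0.002,0,0,0,1]])

```text
time: 8.55
tcp_pos: [550.9, 236.4, 76.7]
tool_rot: [-0.026, 1.0, 0.0, 0.001]
force: [3.0, 0.3, 6.5]
finger_gap: 0.0
```

move_arm(increments=[[0.15,0,-0.002,0,0,0,1],[0.15,0,-0.002,0,0,0,1],[0.15,0,-0.002,0,0,0,1],[0.15,0,-0.002,0,0,0,1]])

```text
time: 9.05
tcp_pos: [544.9, 236.1, 76.8]
tool_rot: [-0.026, 1.0, 0.0, 0.001]
force: [3.3, 0.4, 7.1]
finger_gap: -0.2
```

```bash
python3 front.py 3
```

```text
front s -9.49 min -9.7 t -25.3 25.0
9.1 [544.73 236.05  76.8 ] [3.  0.9 7.5]
```

move_arm(increments=[[0.15,0,-0.002,0,0,0,1],[0.15,0,-0.002,0,0,0,1],[0.15,0,-0.002,0,0,0,1],[0.15,0,-0.002,0,0,0,1],[0.15,0,-0.002,0,0,0,1],[0.15,0,-0.002,0,0,0,1]])

```text
time: 9.85
tcp_pos: [535.9, 235.6, 76.9]
tool_rot: [-0.026, 1.0, 0.0, 0.001]
force: [3.1, -0.2, 6.2]
finger_gap: 0.1
```

move_arm(increments=[[0.15,0,-0.002,0,0,0,1],[0.15,0,-0.002,0,0,0,1],[0.15,0,-0.002,0,0,0,1],[0.15,0,-0.002,0,0,0,1],[0.15,0,-0.002,0,0,0,1],[0.15,0,-0.002,0,0,0,1]])

```text
time: 10.6
tcp_pos: [526.9, 235.1, 77.0]
tool_rot: [-0.026, 1.0, 0.0, 0.001]
force: [3.6, -0.0, 6.8]
finger_gap: -0.2
```

```bash
python3 front.py 4
```

```text
front s -27.45 min -27.7 t -25.4 24.9
10.65 [526.77 235.15  77.03] [2.  0.5 7. ]
```

move_arm(increments=[[0.15,0,-0.002,0,0,0,1],[0.15,0,-0.003,0,0,0,1],[0.15,0,-0.002,0,0,0,1],[0.15,0,-0.003,0,0,0,1],[0.15,0,-0.002,0,0,0,1],[0.15,0,-0.003,0,0,0,1],[0.15,0,-0.002,0,0,0,1],[0.15,0,-0.003,0,0,0,1],[0.1,0,-0.003,0,0,0,1]])

```text
time: 11.78
tcp_pos: [513.9, 234.5, 77.2]
tool_rot: [-0.026, 1.0, 0.0, 0.001]
force: [2.8, 0.3, 6.9]
finger_gap: 0.3
```

move_arm(increments=[[0,0,0,0,0,0,1],[0,0,-0.02,0,0,0,1],[0,0,-0.03,0,0,0,1],[0,0,-0.1,0,0,0,1],[0,0,-0.5,0,0,0,1],[0,0,-2,0,0,0,1],[0,0,-3,0,0,0,1],[0,0,-3,0,0,0,0],[0,0,0,0,0,0,0],[0,0,0,0,0,0,0]])

```text
time: 13.02
tcp_pos: [512.3, 233.9, 162.2]
tool_rot: [-0.026, 1.0, -0.0, -0.001]
force: [-0.2, 0.2, 0.2]
finger_gap: 54.6
```

```bash
python3 front.py 5;python3 - <<'E'
from h import *
im,d,K,D,T=cam('side');cv2.imwrite('pics/side5.png',im)
P=cloud(d,K,D,T);b=bluemask(im)>0
m=b&(P[...,2]>60)&(P[...,2]<90)&(P[...,0]>420)&(P[...,0]<650)&(P[...,1]>190)&(P[...,1]<280);e=P[m]
print(e.min(0),e.max(0));A=np.c_[e[:,:2]-[517,235],np.ones(len(e))];print(np.linalg.lstsq(A,e[:,2],rcond=None)[0])
a=cv2.resize(im[225:325,250:390],(700,500));w=cv2.imread('pics/f5.png');cv2.imwrite('pics/v5.png',np.hstack([a[:,:400][:400],cv2.resize(w,(400,250),interpolation=3)[:400].copy() if 0 else cv2.copyMakeBorder(cv2.resize(w,(400,250)),0,150,0,0,0)]))
E
```

```text
front s -41.01 min -41.0 t -25.4 24.4
13.075 [512.25 233.91 161.89] [-0.1 -0.5  0.1]
[440.21245841 204.80551976  69.18947544] [556.88440064 260.33120751  82.67638168]
[-3.35356996e-02  6.67014649e-03  7.71330866e+01]
```

View pics/v5.png

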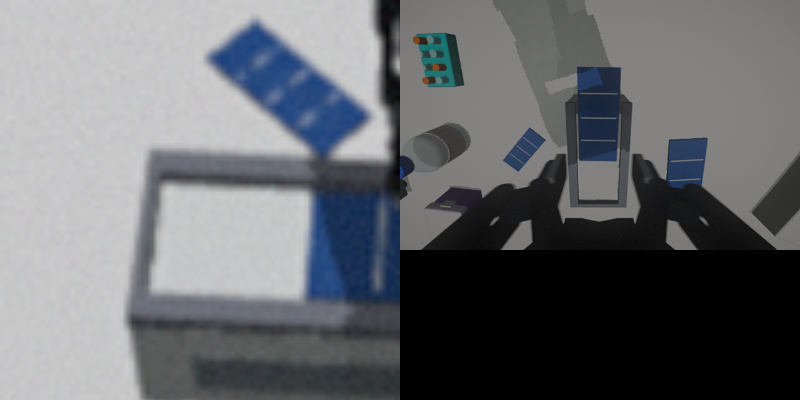

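Plate front now overhangs about 41 mm, tilted about 1.9°, with the rear still in the channel. I open the fingers and go down around the overhang at s ≈ -19.

move_arm(increments=[[2.6,0,0,0,0,0,0],[2.6,0,0,0,0,0,0],[0,0,3,0,0,0,0],[0,0,3,0,0,0,0],[0,0,2,0,0,0,0],[0,0,1.5,0,0,0,0],[0,0,1,0,0,0,0],[0,0,0.2,0,0,0,0],[0,0,0,0,0,0,0]])

```text
time: 14.25
tcp_pos: [461.2, 231.5, 56.2]
tool_rot: [-0.026, 1.0, 0.0, 0.0]
force: [0.3, -0.8, -0.2]
finger_gap: 85.3
```

```bash
python3 front.py 6
```

```text
front s -41.54 min -41.5 t -25.8 25.1
14.3 [461.24 231.54  56.37] [ 0.9 -0.2 -1.5]
```

View pics/f6.png

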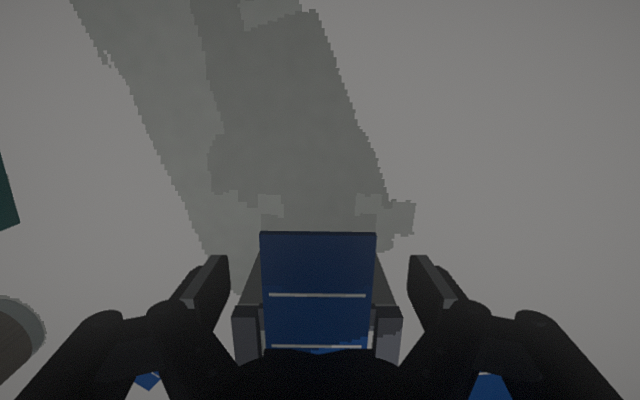

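The plate end (cols 260–376, front at row 233) lies centred between the open fingers (inner edges at 229 and 410). Closing.

move_arm(increments=[[0,0,0,0,0,0,0.3],[0,0,0,0,0,0,0.3],[0,0,0,0,0,0,0.35],[0,0,0,0,0,0,0.4],[0,0,0,0,0,0,0.5],[0,0,0,0,0,0,1],[0,0,0,0,0,0,1],[0,0,0,0,0,0,1]])

```text
time: 15.3
tcp_pos: [461.0, 231.4, 56.1]
tool_rot: [-0.026, 1.0, 0.0, 0.0]
force: [-2.5, -1.0, 5.5]
finger_gap: 48.7
```

move_arm(increments=[[0,0,-0.1,0,0,0,1],[0,0,-0.2,0,0,0,1],[0,0,-0.3,0,0,0,1],[0,0,-0.4,0,0,0,1],[0,0,-0.5,0,0,0,1],[0,0,-0.5,0,0,0,1],[0,0,0,0,0,0,1]])

```text
time: 16.18
tcp_pos: [461.2, 231.5, 76.3]
tool_rot: [-0.026, 1.0, 0.0, 0.0]
force: [-0.0, 0.4, -1.5]
finger_gap: 47.6
```

move_arm(increments=[[0,0,-0.7,0,0,0,1],[0,0,-1,0,0,0,1],[0,0,-1.5,0,0,0,1],[0,0,-2,0,0,0,1],[0,0,-2,0,0,0,1],[0,0,-2,0,0,0,1],[0,0,-1,0,0,0,1],[0,0,-0.5,0,0,0,1],[0,0,0,0,0,0,1],[0,0,0,0,0,0,1]])

```text
time: 17.42
tcp_pos: [460.7, 231.3, 182.3]
tool_rot: [-0.026, 1.0, -0.0, -0.0]
force: [0.0, 0.4, -0.2]
finger_gap: 48.3
```

```bash
cat > held.py <<'E'
from h import *
import sys
s=arm.state();print(s['time'],s['tcp_pos'].round(2),s['finger_gap'],s['force'].round(1))
Rt=R.from_quat(s['tool_rot']).as_matrix()
for n in ['side','scene','wrist']:
    im,d,K,D,T=cam(n);cv2.imwrite(f'pics/{n}_h{sys.argv[1]}.png',im)
    P=cloud(d,K,D,T);L=(P-s['tcp_pos'])@Rt
    m=(bluemask(im)>0)&(abs(L[...,1])<32)&(L[...,0]>-130)&(L[...,0]<40)&(L[...,2]>-40)&(L[...,2]<5)
    e=L[m]
    if len(e)<60: print(n,len(e));continue
    for _ in range(3):
        A=np.c_[e[:,:2],np.ones(len(e))];c=np.linalg.lstsq(A,e[:,2],rcond=None)[0];k=abs(A@c-e[:,2])<3;e=e[k]
    print(n,len(e),'plane tool z=%.4f x + %.4f y + %.2f'%tuple(c),'x',np.percentile(e[:,0],[1,99]).round(1),'y',np.percentile(e[:,1],[1,99]).round(1), [np.round(v,1) for v in cv2.minAreaRect(e[:,:2].astype(np.float32))])
E
python3 held.py 1
```

```text
17.425 [460.65 231.3  182.29] 48.3474671194217 [ 0.   0.4 -0.2]
side 908 plane tool z=-0.0373 x + -0.0033 y + -22.61 x [-96.3 -12.2] y [-23.   24.6] [array([-38.8,   0.4]), array([117.2,  50.1]), np.float64(0.3)]
scene 340 plane tool z=-0.0396 x + 0.0008 y + -21.00 x [-96.4  16.3] y [-24.9  23.9] [array([-38.1,  -0.8]), array([118.5,  51.6]), np.float64(0.6)]
wrist 11496 plane tool z=-0.0378 x + -0.0011 y + -22.48 x [-39.2  22.7] y [-23.2  24.7] [array([-9.5,  0.7]), array([65.7, 49.6]), np.float64(0.8)]
```

The plate is held: tilt 2.2° rear-low, centre at tool x ≈ -38.6, y ≈ 0.3. Next I yaw by -2°, carry it over to the heater at this height, and then level it.

move_arm(increments=[[0,0,0,0,0,-2,1],[-0.2,-1,0,0,0,0,1],[-0.4,-2,0,0,0,0,1],[-0.55,-3,0,0,0,0,1],[-0.75,-4,0,0,0,0,1],[-0.85,-4.5,0,0,0,0,1],[-0.95,-5,0,0,0,0,1],[-0.95,-5,0,0,0,0,1],[-0.95,-5,0,0,0,0,1],[-0.85,-4.5,0,0,0,0,1]])

```text
time: 18.82
tcp_pos: [554.9, -104.2, 182.9]
tool_rot: [-0.043, 0.999, -0.0, 0.0]
force: [0.0, 1.5, -1.3]
finger_gap: 48.2
```

move_arm(increments=[[-0.75,-4,0,0,0,0,1],[-0.55,-3,0,0,0,0,1],[-0.4,-2,0,0,0,0,1],[-0.1,-0.7,0,0,0,0,1],[0,0,0,0,-1.1,0,1],[0,0,0,0,-1.1,0,1],[0,0,0,0,0,0,1],[0,0,0,0,0,0,1]])

```text
time: 19.82
tcp_pos: [581.2, -196.4, 183.0]
tool_rot: [-0.044, 0.999, 0.001, 0.019]
force: [-0.3, -0.8, -1.1]
finger_gap: 48.3
```

```bash
python3 held.py 2; python3 - <<'E'
from h import *
s=arm.state();print(R.from_quat(s['tool_rot']).as_matrix().round(4).tolist())
# world estimate of plate and block from scene & side
for n in ['scene','side','wrist']:
    im,d,K,D,T=cam(n);P=cloud(d,K,D,T);b=bluemask(im)>0
    m=b&(P[...,2]>170)&(P[...,2]<230)&(P[...,0]>500)&(P[...,0]<720)&(P[...,1]>-270)&(P[...,1]<-120);e=P[m]
    if len(e)>60:
        A=np.c_[e[:,:2]-[619,-193],np.ones(len(e))];print(n,'plate z',np.linalg.lstsq(A,e[:,2],rcond=None)[0].round(4),[np.round(v,1) for v in cv2.minAreaRect(e[:,:2].astype(np.float32))])
    m=~b&(P[...,2]>100)&(P[...,2]<115)&(P[...,0]>540)&(P[...,0]<700)&(P[...,1]>-240)&(P[...,1]<-150);e=P[m]
    if len(e)>60: print(n,'block',len(e),np.median(e[:,2]),[np.round(v,1) for v in cv2.minAreaRect(e[:,:2].astype(np.float32))])
E
```

```text
19.825 [ 581.19 -196.36  183.02] 48.293793714577895 [-0.3 -0.8 -1.1]
side 354 plane tool z=-0.0351 x + -0.0091 y + -22.26 x [-94.5  19.4] y [-21.2  24.5] [array([-38.1,   1.8]), array([115.4,  49.2]), np.float64(0.8)]
scene 937 plane tool z=-0.0397 x + -0.0035 y + -22.42 x [-96.6  17.9] y [-25.3  23.3] [array([-38.3,  -1. ]), array([120. ,  49.8]), np.float64(0.6)]
wrist 11663 plane tool z=-0.0358 x + -0.0011 y + -22.28 x [-39.3  22.9] y [-23.4  24.6] [array([-9.6,  0.6]), array([65.9, 49.8]), np.float64(0.9)]
[[-0.9954, -0.0874, 0.0383], [-0.0873, 0.9962, 0.0033], [-0.0384, -0.0001, -0.9993]]
scene plate z [-3.900000e-03  5.500000e-03  2.052976e+02] [array([ 619.1, -193.9]), array([118.1,  50. ]), np.float64(3.8)]
scene block 532 107.91315184998786 [array([ 618.3, -193.6]), array([98.9, 33.7]), np.float64(5.7)]
side plate z [-4.000000e-04  1.280000e-02  2.052034e+02] [array([ 617.7, -191.1]), array([115.2,  49.4]), np.float64(3.3)]
side block 350 107.88082925402267 [array([ 618.8, -192.3]), array([94.3, 38.6]), np.float64(4.1)]
wrist plate z [2.700000e-03 9.000000e-04 2.052676e+02] [array([ 590. , -195.2]), array([66.7, 49.5]), np.float64(4.2)]
wrist block 1762 108.16863609125325 [array([ 585.8, -195.6]), array([31.7, 32. ]), np.float64(4.7)]
```

View pics/scene_h2.png

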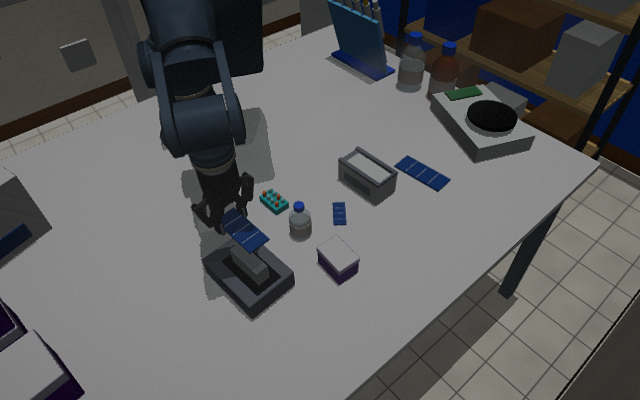

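Plate (blue, at (246,229)) hangs level over the block (at about (248,265)); centres agree within 1–2 mm and yaw is about 1° short. I correct the yaw and descend, compensating for the tool tilt.

move_arm(increments=[[0,0,0,0,0,-1,1],[0.04,0,1,0,0,0,1],[0.08,0,2,0,0,0,1],[0.08,0,2,0,0,0,1],[0.08,0,2,0,0,0,1],[0.04,0,1.1,0,0,0,1],[0.02,0,0.6,0,0,0,1],[0,0,0.2,0,0,0,1],[0,0,0,0,0,0,1]])

```text
time: 21.25
tcp_pos: [581.4, -196.9, 94.2]
tool_rot: [-0.052, 0.998, 0.001, 0.019]
force: [0.0, 0.2, -1.0]
finger_gap: 48.1
```

move_arm(increments=[[0,0,0.1,0,0,0,1],[0.01,0,0.1,0,0,0,1],[0,0,0,0,0,0,1]])

```text
time: 21.62
tcp_pos: [581.2, -196.8, 91.8]
tool_rot: [-0.052, 0.998, 0.001, 0.019]
force: [-0.9, 0.6, -0.5]
finger_gap: 47.6
```

move_arm(increments=[[0,0,0.08,0,0,0,1],[0,0,0.07,0,0,0,1],[0,0,0,0,0,0,1]])

```text
time: 22.0
tcp_pos: [581.2, -196.8, 90.2]
tool_rot: [-0.052, 0.998, 0.001, 0.019]
force: [0.1, -0.3, -0.0]
finger_gap: 48.2
```

move_arm(increments=[[0,0,0.05,0,0,0,1],[0,0,0,0,0,0,1]])

```text
time: 22.25
tcp_pos: [581.4, -196.8, 89.9]
tool_rot: [-0.052, 0.998, 0.001, 0.019]
force: [-1.1, 0.3, -0.2]
finger_gap: 48.3
```

move_arm(increments=[[0,0,0.03,0,0,0,1],[0,0,0,0,0,0,1]])

```text
time: 22.5
tcp_pos: [581.4, -196.9, 89.9]
tool_rot: [-0.052, 0.998, 0.001, 0.019]
force: [-1.7, 1.0, 5.6]
finger_gap: 48.2
```

move_arm(increments=[[0,0,0.03,0,0,0,1],[0,0,0,0,0,0,1]])

```text
time: 22.75
tcp_pos: [581.5, -196.9, 89.8]
tool_rot: [-0.052, 0.998, 0.001, 0.019]
force: [-2.4, 0.9, 8.9]
finger_gap: 48.3
```

Contact with the block at about 9 N. I release, then lift clear.

move_arm(increments=[[0,0,-0.03,0,0,0,1],[0,0,0,0,0,0,0.42],[0,0,0,0,0,0,0.35],[0,0,0,0,0,0,0.25],[0,0,0,0,0,0,0.1],[0,0,0,0,0,0,0],[0,0,0,0,0,0,0],[0,0,0,0,0,0,0]])

```text
time: 23.75
tcp_pos: [581.3, -196.8, 89.5]
tool_rot: [-0.052, 0.998, 0.001, 0.019]
force: [-0.3, -0.2, -0.1]
finger_gap: 85.4
```

move_arm(increments=[[-0.01,0,-0.3,0,0,0,0],[-0.04,0,-1,0,0,0,0],[-0.08,0,-2,0,0,0,0],[-0.1,0,-3,0,0,0,0],[-0.1,0,-3,0,0,0,0],[0,0,-3,0,0,0,0],[0,0,-2,0,0,0,0],[0,0,0,0,0,0,0],[0,0,0,0,0,0,0]])

```text
time: 24.88
tcp_pos: [578.8, -196.8, 231.8]
tool_rot: [-0.052, 0.998, 0.001, 0.019]
force: [0.1, 0.2, 0.7]
finger_gap: 85.3
```

```bash
python3 - <<'E'
from h import *
s=arm.state();print(s['time'],s['tcp_pos'],s['force'],s['finger_gap'])
o=[]
for n in ['scene','side','wrist']:
    im,d,K,D,T=cam(n);P=cloud(d,K,D,T);b=bluemask(im)>0;o.append(im)
    m=b&(P[...,2]>95)&(P[...,2]<130)&(P[...,0]>520)&(P[...,0]<720)&(P[...,1]>-260)&(P[...,1]<-130);e=P[m]
    if len(e)>60:
        A=np.c_[e[:,:2]-[619,-193],np.ones(len(e))];print(n,len(e),'plate z',np.linalg.lstsq(A,e[:,2],rcond=None)[0].round(4),[np.round(v,1) for v in cv2.minAreaRect(e[:,:2].astype(np.float32))])
cv2.imwrite('pics/end.png',np.hstack([cv2.resize(o[0][200:330,170:310],(420,390)),cv2.resize(o[2],(380,238)) if 0 else cv2.copyMakeBorder(cv2.resize(o[2],(380,238)),0,152,0,0,0)]))
E
```

```text
24.875 [ 578.77762233 -196.77620876  231.83846916] [0.10818682 0.20064251 0.68318324] 85.33404574673327
scene 953 plate z [-1.600000e-03 -2.200000e-03  1.122113e+02] [array([ 617.8, -192.8]), array([121.4,  51.7]), np.float64(5.3)]
side 472 plate z [-1.100000e-03  1.230000e-02  1.121889e+02] [array([ 617.9, -189.5]), array([120.2,  52.5]), np.float64(3.2)]
wrist 5958 plate z [1.200000e-03 4.000000e-04 1.123068e+02] [array([ 616.9, -192.6]), array([119.5,  50.1]), np.float64(5.0)]
```

View pics/end.png

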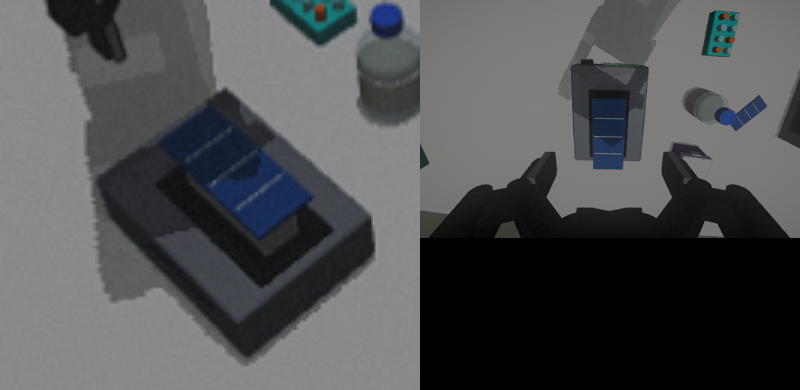

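The plate lies flat on the block, top at z 112.2 (block 108 + 4), centred within about 2 mm and square within about 1°. The fingers are open and well clear, so I'm handing in.

```bash
python3 -c "
from workcell import arm
print(arm.hand_in())"
```

```text
the job is handed in; nothing more can be done
None
```

The plate is on the heater's block, released, and the job was handed in at about 25 s of the 72 s allowed; `hand_in` gives no verdict.

- **Slide:** I pressed on the plate with shut fingers at about 5–8 N, by the readings taken along the way. It slid over the lip to about 41 mm overhang.
- **Carry:** I gripped it across its 50 mm width, lifted it, levelled out a 2.2° tilt, lowered it onto the block until contact read about 9 N, then opened the fingers.
- **Last checks:** The plate's top is at z about 112.2 mm, against 108 mm for the block plus 4 mm for the plate, so it lies flat. The scene and wrist cameras put its centre 1–2 mm from the block's and its yaw within about 1°. The side camera, from a partial view, disagreed: about 3 mm off and about 2° off in yaw, still well within limits.
- **Bystanders:** The path stayed clear of the tip box, bottle and tube rack, and nothing looked moved in the last pictures. I did not re-measure their positions.

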